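# Ready the turning wheel: guard boards up, speed dial to the red marker

### The job

Get the tabletop wheel ready for turning the bowl: fold up the two wooden side boards until both stand fully upright and close the guard box, and turn the speed dial on the grey control box until its white line points at the red marker. Leave the red marker where it is, do not disturb the bowl on the wheel or the things lying around, and let go of everything.

Things in the scene. Friction and masses are not known exactly. Their poses are not given: they have to be found in the camera images.
- wheel: Fixed blue and grey tabletop pottery wheel, 176 x 156 mm on plan. Origin: centre of its underside on the table; x to its back, y to its left, z up. Fixed plywood walls stand at the back (x = +85 mm, top at z = 112 mm) and front (x = -85 mm, top at z = 88 mm). A round batt (137 mm across, top at z = 51 mm) lies on the wheel head in the middle.
- bowl: Small dark bowl, 68 mm across and 36 mm high, loose, upright in the middle of the batt (rim at about z = 87 mm over the table). Origin: centre of its underside. Must not be moved.
- left_board (a joint): Angle (rad) of the left (+y) plywood side board: 0 = flat, sticking out sideways 30 mm above the table; 1.57 = upright against its stop. Its hinge runs along the wheel's x axis. Stiff hinge (0.13 N m): the board stays where it is left.
- right_board (a joint): The same for the right (-y) board.
- left_board_bar (a point): Middle of the dark round grab bar (11 mm thick, 152 mm long along the wheel's x) at the outer edge of the left board, 80 mm from the hinge line. Between bar and board is a hand hole 84 mm long (along the bar) and 31 mm deep, so that one finger goes through it and the other outside the bar. The board is 8 mm thick. Free space below the flat bar: 24 mm.
- right_board_bar (a point): The same for the right board.
- left_board_hinge (a point): Middle of the left board's hinge line, fixed to the wheel, 30 mm above the table. Axes as the wheel's.
- right_board_hinge (a point): The same for the right board.
- speed_box: Fixed grey speed control, 136 x 130 mm, about 100 mm high at the back. Origin: centre of its underside on the table; x to its back. Its upper face slopes 0.40 rad (23 degrees) down towards its front (-x); the face centre is 75 mm above the table.
- dial (a joint): Angle (rad) of the round black speed dial (86 mm across, in the sloping face), positive clockwise as one looks at the face; 0 = white line towards the back (uphill) edge, stops at -2.6 and 2.6. Friction 0.06 N m; it stays where it is left. Starts between -2.5 and -1.9, so it has to be turned clockwise by 1.8 to 3.2 rad: more than one grasp.
- index (a joint): Angle (rad) of the red marker round the dial, measured as the dial's; it starts between -0.1 and 0.7. It is a stiff rider and must not be moved.
- dial_line (a point): Outer end of the white line on the dial, 43 mm from the dial axis. It turns with the dial.
- index_mark (a point): The point where the outer end of the white line must come: at the tip of the red marker, 43 mm from the dial axis. The marker is 18 mm long and rises 8 mm above the face.
- grip_bar (a point): Point on the dial axis, 36 mm above the face: height for the TCP at a grasp. z = dial axis, out of the face; x along the grey grip bar, y across it. The bar is 56 mm long, 18 mm wide across y, and rises from 13 to 47 mm above the face.
- grip (a joint): Angle (rad) of the grip bar on the dial, clockwise positive; 0 = bar in line with the white line. The bar is a worn, loose fit: it turns up to 0.14 rad either way before it takes the dial along, and starts anywhere in this play. So the bar's angle does not tell the dial's, and turning back must first cross the play.
- tin: Loose blue and white lidded tin, 64 mm across, 72 mm high, behind the wheel; a bystander. Origin: centre of its underside.
- trailer: Loose black rubber slip bulb, 56 x 96 x 56 mm; a bystander. Origin: centre of its underside.
- rib: Loose flat wooden rib, 36 x 90 x 8 mm, near the table's front edge; a bystander. Origin: centre of its underside.
- loop_1: Loose loop tool, 183 mm long, 12 mm high, behind the control box; a bystander. Origin: centre of its underside.
- loop_2: Loose loop tool, 188 mm long, 12 mm high; a bystander. Origin: centre of its underside.
Not all that is in view belongs to the job. There is more than one size of the speed_box; the job needs the larger.

How it is judged:
By the outcome, as a careful person would: the job done as asked, in the order asked, and still so for the second after the job is handed in, with the robot touching nothing.
It also fails if it takes over 72 s, if anything falls off the work surface, if the arm or the gripper's body presses on something with over 40 N, if the wrist force passes 120 N, or if a joint passes its speed limit or range.

### The arm

A 6-joint arm with a two-finger parallel gripper is mounted at the origin on a cart in front of the work surface, level with it; the furniture and walls round the work are solid. World frame = base frame: x ahead of the robot, y to its left, z up, the work surface at z = 0. Lengths are in m, angles in degrees, forces in N, time in s.
With the tool pointing down it reaches from about 0.425 to 1.125 m from the base axis. Payload 14.9 kg.
Tool frame: the origin (TCP) lies between the finger pads, 19 mm behind the fingertips; this is the grasp point; z points along the fingers, y is the line along which they close (so a half turn about z gives the same grasp; the last joint's range is limited). The gripper opens to 91 mm and grips with 3 to 60 N. Pads are 32 mm wide; open, the fingers measure 118 mm over their backs; the gripper's body (76 mm by 178 mm) begins 60 mm behind the grasp point.
Start: joints at [-73.871, 21.709, 99.362, -0, 58.929, -1.908], TCP at [0.217, -0.666, 0.233] pointing down, gripper open.
Joint ranges: [-158.91, 158.91], [-42.39, 125.64], [0.06, 152.35], [-60.88, 240.88], [17.5, 164.5], [-176.32, 176.32]. Speed limits (degrees/s): [108.29, 108.29, 136.94, 180, 180, 180].

### API

Orientations are given as [roll, pitch, yaw] about the fixed x, y, z axes, in that order (R = Rz(yaw) Ry(pitch) Rx(roll)).
In Python, from station import r gives the robot as it stands. The module is installed in compiled form; this text tells all that it offers. Calls block until the motion is done:
- r.move_to(position, orientation): joint-space move of the TCP to a pose.
- r.move_linear(position, velocity=0.15, ori=None): straight line of the TCP; ori=None keeps the orientation; velocity is the mean speed in m/s.
- r.movej(angles): joint-space move.
- r.gripper_to(opening, newtons=None): finger opening in m; newtons is the grip in N (None keeps the last); returns when the fingers have stopped.
- r.dwell(seconds).
- r.ik(position, orientation): joint angles nearest the present ones, or None.
- r.grab_frame(name): name is "side" or "top"; returns a dict with "img" (420x560x3 uint8, red, green, blue), "fovy" (degrees; the focal length in pixels is half the picture's height over the tangent of half this angle, whatever the lens; pixels are square), "cx", "cy" (the principal point, pixels), "rvec" (rotation vector, rad) and "tvec" (3), from world to camera coordinates, as OpenCV has them. Camera axes: x right, y down, z forward; pixel columns grow to the right and rows downward; lengths in m; the calibration is good to about 2 mm. A picture is of the moment at which its call begins. There is no depth.
A pose or a line that the arm cannot do raises r.IKError and nothing moves.
- r.hand_in(): hands the job in; it is judged then, once.
Readings, each from a call of its own:
- r.get_time(): time.
- r.get_joints(): joint angles.
- r.get_qd(): joint speeds.
- r.get_joint_torque(): joint torques, N m.
- r.get_position(): TCP position.
- r.get_ee_rot(): TCP orientation.
- r.get_contact_force(): force on the tool from outside, world axes, zero at the start.
- r.get_ft_torque(): the same for the moment, N m.
- r.get_opening(): finger opening in m.
- r.get_gripper_force(): force on a finger pad.
Only numpy, scipy, OpenCV 4.12 (cv2) and the standard library are available. Lean on these libraries where they do the work, as an engineer would, in place of code of your own. Each camera call takes 0.05 s, during which the arm holds its last target. There are 200 camera calls.

## Working session

There is one attempt and no reset: what is moved stays moved. The work goes in short steps, each a Python script; the robot and the scene stay as the last script left them, time stands still between calls to the robot, and variables do not carry over. Pictures are saved under pics/ and viewed, at most 10 in all, crops included, and the job is handed in when it is done.

```bash
mkdir -p pics; ls; python3 - <<'E'
from station import r
import cv2,pickle
for n in("side","top"):
    f=r.grab_frame(n); cv2.imwrite(f"pics/{n}0.png",f["img"][:,:,::-1]); pickle.dump(f,open(f"{n}0.pkl","wb"))
    print(n,{k:f[k] for k in f if k!="img"})
print(r.get_time())
E
```

```text
pics
side {'fovy': 56.6775548579215, 'cx': 272.84003766419835, 'cy': 213.9688058829952, 'rvec': array([ 0.50316439, -2.58899125,  1.39066722]), 'tvec': array([0.62005203, 0.08921741, 1.26032162])}
top {'fovy': 56.23201539842637, 'cx': 278.0081704798638, 'cy': 209.80302299859233, 'rvec': array([ 2.18078041, -2.18416399,  0.07213014]), 'tvec': array([0.22798664, 0.57919962, 1.04745041])}
0.1
```

View pics/side0.png

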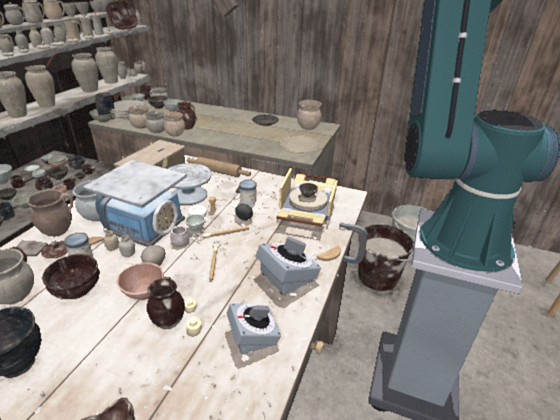

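View pics/top0.png

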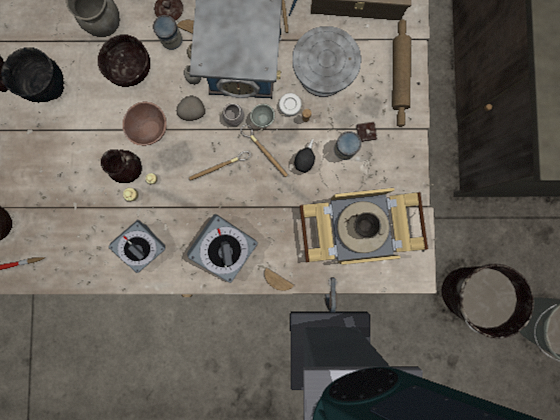

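Robot at the bottom of the top view; the wheel is around (363,225) with boards left and right, and the larger box is around (222,247). The smaller box at (137,245) is a decoy. I'll zoom in on both views.

```bash
python3 - <<'E'
import cv2,numpy as np
t=cv2.imread("pics/top0.png");s=cv2.imread("pics/side0.png")
def c(i,x,y,w,h,k):return cv2.resize(i[y:y+h,x:x+w],None,fx=k,fy=k,interpolation=cv2.INTER_CUBIC)
a=c(t,290,180,150,90,5);cv2.imwrite("pics/cA.png",a)   #750x450
b=np.hstack([c(t,180,205,80,80,5),c(s,250,230,80,80,5)]);cv2.imwrite("pics/cB.png",b)
E
python3 - <<'E'
import pickle,cv2,numpy as np
for n in("side","top"):
    f=pickle.load(open(f"{n}0.pkl","rb"));R,_=cv2.Rodrigues(f["rvec"]);print(n,-R.T@f["tvec"],R.round(2).tolist())
E
```

```text
side [0.22492891 1.16148188 0.76236586] [[-0.93, -0.37, 0.02], [-0.22, 0.51, -0.83], [0.29, -0.78, -0.55]]
top [0.50329151 0.22144459 1.08731891] [[-0.0, -1.0, -0.01], [-1.0, 0.0, -0.07], [0.07, 0.01, -1.0]]
```

View pics/cA.png

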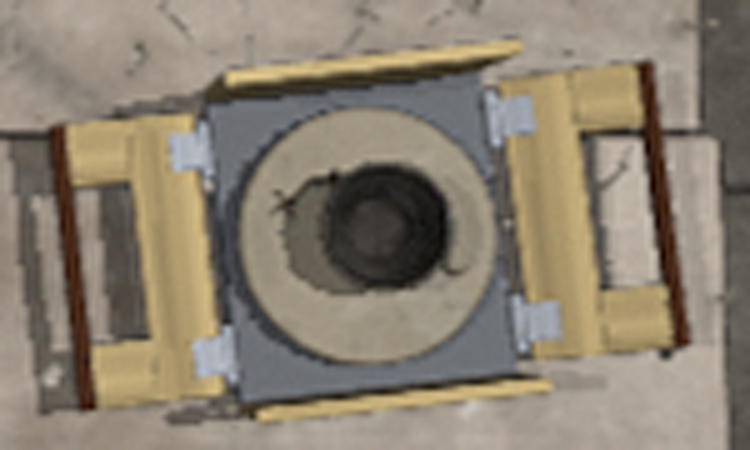

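View pics/cB.png

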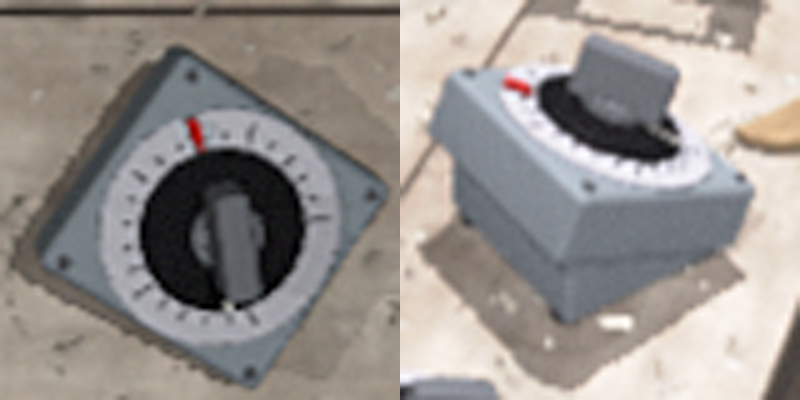

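cA shows both boards flat. The left bar runs from (301.4,205.4) to (307.4,261.4) in image px and the right bar from (419,192.4) to (426.6,249). cB shows the back of the box at the upper left, the red marker tip at about (219.6,235), and the white line end pointing down at about (226.4,266). Next step is localising.

```bash
cat > h.py <<'E'
import numpy as np,cv2,pickle
def cam(f):
    R,_=cv2.Rodrigues(np.array(f["rvec"]));t=np.array(f["tvec"]);F=210/np.tan(np.radians(f["fovy"]/2))
    K=np.array([[F,0,f["cx"]],[0,F,f["cy"]],[0,0,1]]);return K,R,t
def cast(f,p,P0,n=(0,0,1)):
    K,R,t=cam(f);p=np.atleast_2d(p).astype(float);n=np.array(n)
    d=(R.T@np.linalg.inv(K)@np.c_[p,np.ones(len(p))].T).T;o=-R.T@t
    return o+d*(((np.array(P0)-o)@n)/(d@n))[:,None]
def proj(f,X):
    K,R,t=cam(f);c=(R@np.atleast_2d(X).T).T+t;u=(K@c.T).T;return u[:,:2]/u[:,2:]
def tri(f,p,g,q):
    P=[K@np.c_[R,t] for K,R,t in(cam(f),cam(g))]
    X=cv2.triangulatePoints(P[0],P[1],np.array(p,float).reshape(2,1),np.array(q,float).reshape(2,1))[:,0];return X[:3]/X[3]
E
cat > loc.py <<'E'
from h import *
T=pickle.load(open("top0.pkl","rb"));S=pickle.load(open("side0.pkl","rb"))
img=T["img"].astype(int);r,g,b=img[...,0],img[...,1],img[...,2]
def bars(im):
    hsv=cv2.cvtColor(im,cv2.COLOR_RGB2HSV);a=im.astype(int)
    return ((a[...,0]-a[...,1]>22)&(a[...,0]<135)&(a[...,2]<75)).astype(np.uint8)
for nm,f,wins in(("top",T,{"L":(295,200,16,68),"R":(412,185,22,72)}),("side",S,{"L":(265,205,70,30),"R":(270,165,75,40)})):
    m=bars(f["img"])
    for k,(x,y,w,h) in wins.items():
        n,l,st,c=cv2.connectedComponentsWithStats(m[y:y+h,x:x+w],connectivity=8)
        if n<2: print(nm,k,"none");continue
        i=1+st[1:,4].argmax();ys,xs=np.where(l==i);pts=np.c_[xs+x,ys+y].astype(np.float32)
        rect=cv2.minAreaRect(pts);print(nm,k,len(pts),np.round(rect[0],1),np.round(rect[1],1),pts.min(0),pts.max(0))
        if nm=="top":
            v=cv2.fitLine(pts,cv2.DIST_L2,0,.01,.01).ravel();q=np.array([(v[2:]+v[:2]*s) for s in(-25,25)])
            W=cast(f,q,[0,0,.030]);d=W[0]-W[1];d*=np.sign(d[0]);print("  yaw",np.degrees(np.arctan2(d[1],d[0])))
            mid=cast(f,[rect[0]],[0,0,.030])[0];print("  mid",mid," in side px",proj(S,mid))
# box
scr=np.array([(192,76),(370,196),(250,372),(64,262)])/5+[180,205]
yaw=np.radians(55)
ring=((img.min(2)>115)&(img.max(2)-img.min(2)<28)).astype(np.uint8)[205:285,180:260]
n,l,st,c=cv2.connectedComponentsWithStats(ring,connectivity=8)
i=1+st[1:,4].argmax();cs,_=cv2.findContours((l==i).astype(np.uint8),cv2.RETR_EXTERNAL,2);cc=max(cs,key=len)[:,0]
el=cv2.fitEllipse(cv2.convexHull(cc));ctr=np.array(el[0])+[180,205];print("ring ellipse",ctr,el[1])
for _ in range(20):
    nrm=np.array([-np.sin(.4)*np.cos(yaw),-np.sin(.4)*np.sin(yaw),np.cos(.4)])
    C=cast(T,[scr.mean(0)],[0,0,.075])[0]
    ex=np.array([np.cos(.4)*np.cos(yaw),np.cos(.4)*np.sin(yaw),np.sin(.4)]);ey=np.cross(nrm,ex)
    P=cast(T,scr,C,nrm)-C;uv=np.c_[P@ex,P@ey]
    # back edge: top->left ; right->bottom: direction should be +ey ; uphill: right->top, bottom->left = +ex
    e=[uv[3]-uv[0],uv[2]-uv[1]];h=[uv[0]-uv[1],uv[3]-uv[2]]
    dy=np.mean([np.arctan2(-v[0],v[1]) for v in e]+[np.arctan2(v[1],v[0]) for v in h]);yaw+=dy*.8
print("yaw",np.degrees(yaw),"C screws",C,"sides",[np.linalg.norm(v) for v in e+h], "C ring",cast(T,[ctr],[0,0,.075])[0])
print("side px of C",proj(S,C))
def ang(p,h):
    w=cast(T,[p],C+nrm*h,nrm)[0]-C;u,v=w@ex,w@ey;return -np.arctan2(v,u),np.hypot(u,v)
print("marker",ang(np.array([200,150])/5+[180,205],.004),ang(np.array([193,122])/5+[180,205],.004))
for hh in(0,.006,.012):print("line",ang(np.array([231,306])/5+[180,205],hh))
E
python3 loc.py
```

```text
top L 153 [304.1 233. ] [56.4  2.7] [300. 205.] [308. 261.]
  yaw 6.132683481623269
  mid [0.51623646 0.15717588 0.03      ]  in side px [[298.13076585 223.94476717]]
top R 140 [422.  220.6] [55.7  2.7] [418. 193.] [427. 248.]
  yaw 6.133038435470149
  mid [ 0.54925664 -0.15972157  0.03      ]  in side px [[315.5534192  179.22586543]]
side L 97 [299.1 220.7] [44.7  2.3] [277. 217.] [321. 225.]
side R 57 [318.4 176.4] [27.2  2.4] [305. 174.] [332. 178.]
ring ellipse [212.35506058 252.54520416] (88.08451080322266, 113.06590270996094)
yaw 55.61515529079553 C screws [0.47180136 0.36600744 0.075     ] sides [np.float64(0.11273905293169925), np.float64(0.11068924567709965), np.float64(0.11550952750713735), np.float64(0.11530447834392067)] C ring [0.46610557 0.39533329 0.075     ]
side px of C [[290.46103643 254.45654999]]
marker (np.float64(0.7104057248573807), np.float64(0.04282934807426512)) (np.float64(0.71296492350614), np.float64(0.05787099772945891))
line (np.float64(-2.330122674180345), np.float64(0.043177442077598445))
line (np.float64(-2.3085225510073304), np.float64(0.0411606213937167))
line (np.float64(-2.2847090891168285), np.float64(0.03916497719858495))
```

```bash
cat >> loc.py <<'E'
print("tri L",tri(T,(304.1,233),S,(299.1,220.7)),"R mid n/a side partly hidden",tri(T,(422,220.6),S,(318.4,176.4)))
blk=(img.max(2)<45).astype(np.uint8)
ys,xs=np.where(blk[230:272,200:248]);p=np.c_[xs+200,ys+230].astype(float)
w=cast(T,p,C,nrm)-C;uv=np.c_[w@ex,w@ey];hull=cv2.convexHull((uv*1e3).astype(np.float32))
print("black disc",cv2.minEnclosingCircle(hull), len(p))
top=C+.047*nrm
print("bar top centre crop px top/side",(proj(T,top)-[180,205])*5,(proj(S,top)-[250,230])*5, "C",(proj(T,C)-[180,205])*5)
q=np.array([(226,195),(250,298)])/5+[180,205]
w=cast(T,q,top,nrm)-top;print("bar ends u,v",np.c_[w@ex,w@ey],"ang", -np.arctan2(*( (w[1]-w[0])@ey,(w[1]-w[0])@ex)))
np.savez("loc.npz",C=C,nrm=nrm,ex=ex,ey=ey,yaw=yaw)
E
python3 loc.py | tail -7
python3 - <<'E'
import sys;sys.path.insert(0,'.')
from station import r
import numpy as np
from scipy.spatial.transform import Rotation as Ro
y=np.radians(6.13);a=np.array([-np.sin(y),np.cos(y)])
M=(np.array([.51624,.15718])+np.array([.54926,-.15972]))/2;print(M)
print(r.get_ee_rot())
for s in(-1,1):
  for th in(0,45,90):
    q=M+s*a*(.079+.08*np.cos(np.radians(th)));z=.03+.08*np.sin(np.radians(th))
    for yw in (6.13,-173.87):print(s,th,yw,r.ik([*q,z],[180,0,yw]))
d=np.load('loc.npz');C,n,ex,ey=[d[k] for k in('C','nrm','ex','ey')]
P=C+.036*n
for k in(-2.3,-2.3+np.pi):
  for sgn in(0,1):
    b=np.cos(k)*ex-np.sin(k)*ey   # bar dir
    z=-n;x=b*(1 if sgn else -1);R=np.c_[x,np.cross(z,x),z]
    print(k,sgn,r.ik(list(P),list(Ro.from_matrix(R).as_euler('xyz',degrees=True))))
E
```

```text
line (np.float64(-2.3085225510073304), np.float64(0.0411606213937167))
line (np.float64(-2.2847090891168285), np.float64(0.03916497719858495))
tri L [0.51496105 0.15754535 0.04358768] R mid n/a side partly hidden [ 0.54336542 -0.15513044  0.04627507]
black disc ((-1.8391185998916626, 0.48535385727882385), 42.231292724609375) 566
bar top centre crop px top/side [[236.96885903 250.40289485]] [[232.89084899  48.85896202]] C [[219.  226.5]]
bar ends u,v [[ 0.02070579 -0.01992671]
 [-0.0195525   0.01639457]] ang -2.407559878537676
[ 0.53275 -0.00127]
[-1.79941134e+02 -1.27404127e-03  1.80376379e+01]
-1 0 6.13 [-1.84994170e+01  2.86795690e+01  1.16862391e+02 -2.54444375e-14
  3.44580399e+01  6.53705830e+01]
-1 0 -173.87 [ -18.49941697   28.67956897  116.8623911     0.           34.45803993
 -114.62941697]
-1 45 6.13 [-1.63311240e+01  2.23449918e+01  1.17942918e+02 -2.54444375e-14
  3.97120900e+01  6.75388760e+01]
-1 45 -173.87 [ -16.33112397   22.34499178  117.94291819    0.           39.71209003
 -112.46112397]
-1 90 6.13 [-1.08310666e+01  1.87743949e+01  1.19710840e+02 -2.54444375e-14
  
[... 418 characters left out ...]
43e+01  9.58218325e+01]
1 45 -173.87 [ 11.95183252  20.28025578 121.19228987   0.          38.52745434
 -84.17816748]
1 90 6.13 [ 5.86465412e+00  1.74670155e+01  1.21628953e+02 -2.54444375e-14
  4.09040314e+01  8.97346541e+01]
1 90 -173.87 [  5.86465412  17.46701552 121.62895312   0.          40.90403136
 -90.26534588]
-2.3 0 [ 31.12242279  16.93671937 125.96120661  30.60057393  18.49053604
  86.16903723]
-2.3 1 [ 31.12242279  16.93671937 125.96120661  30.60057393  18.49053604
 -93.83096277]
0.8415926535897933 0 [ 31.12242279  16.93671937 125.96120661  30.60057393  18.49053604
 -93.83096277]
0.8415926535897933 1 [ 31.12242279  16.93671937 125.96120661  30.60057393  18.49053604
  86.16903723]
```

```bash
python3 - <<'E'
from h import *
S=pickle.load(open("side0.pkl","rb"));T=pickle.load(open("top0.pkl","rb"))
k=8;im=cv2.resize(S["img"][160:232,262:350,::-1],None,fx=k,fy=k,interpolation=cv2.INTER_CUBIC)
y=np.radians(6.13);ax=np.array([np.cos(y),np.sin(y),0])
for px in((304.1,233),(422,220.6)):
  for z,c in((.030,(0,255,0)),(.044,(255,0,255))):
    m=cast(T,[px],[0,0,z])[0]
    for s in(-.076,.076):
        q=(proj(S,m+ax*s)[0]-[262,160]+.5)*k;cv2.circle(im,tuple(int(v) for v in q),4,c,-1)
cv2.imwrite("pics/sw.png",im)
E
```

```text
(no output)
```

View pics/sw.png

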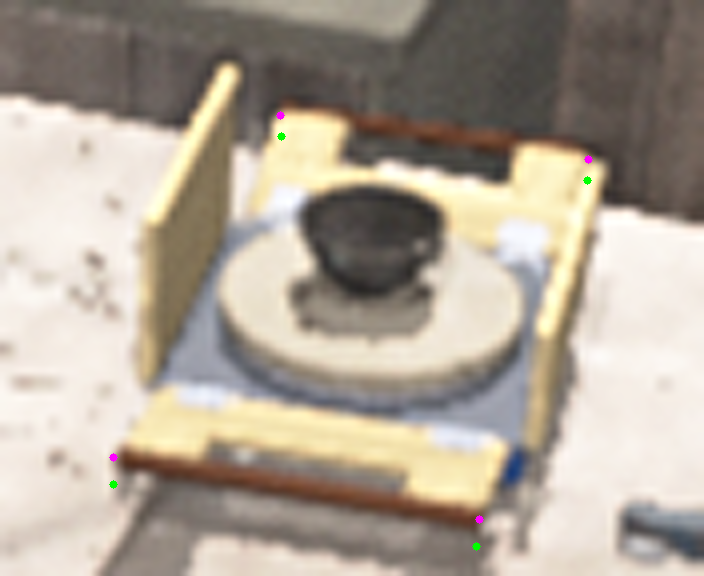

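The side view shows both bars about 3 px above the z=30 projection (green), near z≈45 (magenta). I'll check the calibration against the wall tops, whose heights are known.

```bash
python3 - <<'E'
from h import *
S=pickle.load(open("side0.pkl","rb"));T=pickle.load(open("top0.pkl","rb"))
c=lambda x,y:(x/5+290-.4,y/5+180-.4)
s=lambda x,y:(x/8+262-.5,y/8+160-.5)
for n,a,b in(("back wall L",c(224,82),s(148,215)),("back wall R",c(520,45),s(235,66)),("front wall L",c(255,412),s(545,318)),("front R",c(549,385),s(602,165)),
  ("bowl rim ctr",c(385,228),s(372,215)),("batt ctr",c(368,235),s(370,290)),
  ("barL+x",c(57,127),s(118,455)),("barL-x",c(87,407),s(478,518)),("barR+x",c(645,62),s(283,107)),("barR-x",c(684,345),s(588,150))):
  print(n,tri(T,a,S,b).round(4))
# bowl rim width scale: hinge plates etc
E
```

```text
back wall L [0.6079 0.0864 0.1133]
back wall R [ 0.6239 -0.0626  0.1106]
front wall L [0.4413 0.0694 0.0932]
front R [ 0.4536 -0.0803  0.0868]
bowl rim ctr [0.5349 0.0012 0.0852]
batt ctr [0.5327 0.002  0.0478]
barL+x [0.5903 0.1657 0.0457]
barL-x [0.4419 0.1506 0.045 ]
barR+x [ 0.6237 -0.1461  0.0491]
barR-x [ 0.4744 -0.1625  0.0491]
```

Calibration is good: the wall tops come out right. The boards therefore start raised about 11° (left) and 14° (right). Doing the right board first.

```bash
cat > board.py <<'E'
import sys,numpy as np
from station import r
s=int(sys.argv[1]);th0=float(sys.argv[2])
y=np.radians(6.13);a=np.array([-np.sin(y),np.cos(y)]);M=np.array([.5327,.0017]);O=[180,0,-173.87]
def P(th,dz=0,R=.08):
    t=np.radians(th);return [*(M+s*a*(.0795+R*np.cos(t))),.03+R*np.sin(t)+dz]
inw=-s*np.array([*a,0])
r.gripper_to(.030,20)
r.move_to(P(th0,.12),O);r.move_linear(P(th0),.15);print("down",r.get_contact_force().round(1) if hasattr(r.get_contact_force(),'round') else r.get_contact_force())
r.gripper_to(0,20);print("grip",r.get_opening(),r.get_time())
for th in np.linspace(th0,90,7)[1:]:
    r.move_linear(P(th),.12);print(int(th),np.round(r.get_contact_force(),1),round(r.get_opening(),4))
p=np.array(P(90))
for k in range(8):
    f=np.dot(r.get_contact_force(),inw)
    if f<-10:break
    p=p+inw*.001;r.move_linear(list(p),.03)
print("steps",k,np.round(r.get_contact_force(),1),r.get_opening(),r.get_time())
E
python3 board.py -1 13.7; python3 - <<'E'
from station import r
import cv2
for n in("side","top"):
    cv2.imwrite(f"pics/{n}1.png",cv2.resize(r.grab_frame(n)["img"][150:290,240:450,::-1],None,fx=2,fy=2))
import numpy as np
cv2.imwrite("pics/b1.png",np.vstack([cv2.imread(f"pics/{n}1.png") for n in("side","top")]))
E
```

```text
down [-0.6 -0.3 -0.2]
grip 0.010374769862128676 4.7083
26 [ 4.2 13.8 -5.4] 0.0107
39 [0.1 3.3 0.7] 0.0103
51 [ -5.4 -10.6  12. ] 0.0104
64 [-4.3 -8.4 17. ] 0.0103
77 [-2.1 -3.6 16.6] 0.0107
90 [-1.5  0.7 12.7] 0.0104
steps 5 [ -0.8 -18.7   8.5] 0.010244990287317679 7.7583
```

View pics/b1.png

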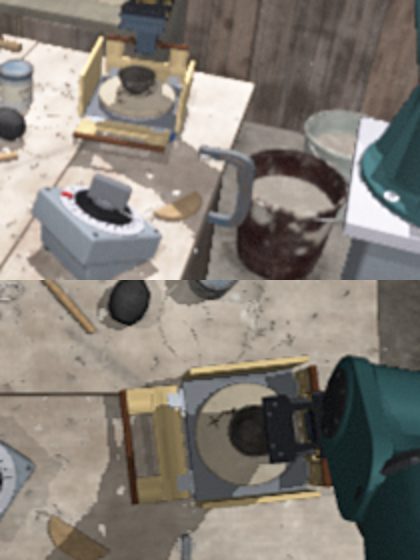

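The picture shows the right board standing upright in the gripper, with the bowl in place. Reaction at the stop was about 19 N inward. Next I'll release it and fold up the left board.

```bash
cat > rel.py <<'E'
from station import r
r.gripper_to(.030);p=list(r.get_position());p[2]+=.10;r.move_linear(p,.2);print("released",r.get_time())
E
python3 rel.py && python3 board.py 1 11.2 && python3 rel.py
python3 - <<'E'
from station import r
import numpy as np
from scipy.spatial.transform import Rotation as Ro
d=np.load('loc.npz');C,n,ex,ey=[d[k] for k in('C','nrm','ex','ey')]
k=-2.41;b=np.cos(k)*ex-np.sin(k)*ey;z=-n
for h in(.032,.036,.05,.08,.1):
  for x in(b,-b):
    R=np.c_[x,np.cross(z,x),z];q=r.ik(list(C+h*n),list(Ro.from_matrix(R).as_euler('xyz',degrees=True)));print(h,None if q is None else np.round(q,1))
E
```

```text
released 9.0083
down [ 0.2 -0.4 -0.3]
grip 0.01070684926452574 11.55
24 [-0.2  4.7  2.7] 0.0102
37 [-5.6 14.8 12. ] 0.0104
50 [-7.7 15.3 19.5] 0.0102
63 [-6.7  9.9 22.4] 0.0103
76 [-2.7  2.4 18.2] 0.0104
90 [-2.1 -1.  13.7] 0.0102
steps 2 [-3.8 15.4 15.4] 0.010214327521841907 13.85
released 15.0
0.032 [  31.2   17.5  125.8   31.1   18.1 -100.6]
0.032 [ 31.2  17.5 125.8  31.1  18.1  79.4]
0.036 [  31.1   16.9  126.    30.6   18.5 -100.1]
0.036 [ 31.1  16.9 126.   30.6  18.5  79.9]
0.05 [ 30.9  15.1 126.4  28.9  19.8 -98.5]
0.05 [ 30.9  15.1 126.4  28.9  19.8  81.5]
0.08 [ 30.3  11.2 127.3  25.7  22.6 -95.6]
0.08 [ 30.3  11.2 127.3  25.7  22.6  84.4]
0.1 [ 29.9   8.5 127.8  23.9  24.7 -94. ]
0.1 [ 29.9   8.5 127.8  23.9  24.7  86. ]
```

```bash
cat > dial.py <<'E'
from station import r
import numpy as np,cv2,pickle
from scipy.spatial.transform import Rotation as Ro
d=np.load('loc.npz');C,n,ex,ey=[d[k] for k in('C','nrm','ex','ey')]
k=-2.41;b=np.cos(k)*ex-np.sin(k)*ey
def q(h,x):
    R=np.c_[x,np.cross(-n,x),-n];return r.ik(list(C+h*n),list(Ro.from_matrix(R).as_euler('xyz',degrees=True)))
x=min((b,-b),key=lambda x:q(.1,x)[5])
r.gripper_to(.050,15);r.movej(q(.1,x))
print("hover",np.round(r.get_joints(),1),r.get_time())
r.move_linear(list(C+.036*n),.1);print("at",np.round(r.get_contact_force(),1))
r.gripper_to(0,15);print("grip",r.get_opening(),np.round(r.get_contact_force(),1),r.get_ft_torque())
j=np.array(r.get_joints());j0=j[5]
for a in(45,90,135,170):
    j[5]=j0+a;r.movej(list(j));print(a,np.round(r.get_contact_force(),1),np.round(np.dot(r.get_ft_torque(),n),3),round(r.get_opening(),4))
print(j0,r.get_time())
ims=[]
for nm,(X,Y) in(("top",(180,205)),("side",(250,230))):
    f=r.grab_frame(nm);pickle.dump(f,open(nm+"1.pkl","wb"));ims.append(cv2.resize(f["img"][Y:Y+80,X:X+80,::-1],None,fx=5,fy=5,interpolation=cv2.INTER_CUBIC))
cv2.imwrite("pics/d1.png",np.hstack(ims))
E
python3 dial.py
```

```text
hover [ 29.8   8.5 127.8  23.8  24.7 -94. ] 16.5583
at [-0.2 -0.5  0.9]
grip 0.03380310128972658 [-0.1 -3.3  3.8] [-0.45516397 -0.20577342 -0.12339981]
45 [-1.9  0.3  3.8] 0.007 0.0339
90 [1.  3.1 3.6] 0.073 0.0335
135 [3.4 3.  4. ] 0.054 0.0334
170 [5.5 0.6 3.9] 0.018 0.0339
-100.13128587449987 20.725
```

View pics/d1.png

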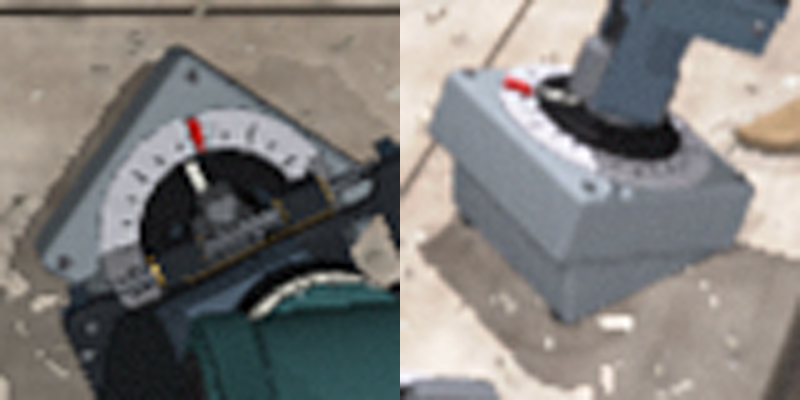

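The picture shows the line end near (190,163) in the top crop, just short of the marker tip at (200,150). I'll measure both by mask.

```bash
cat > meas.py <<'E'
from h import *
import sys
d=np.load('loc.npz');C,n,ex,ey=[d[k] for k in('C','nrm','ex','ey')]
def polar(f,p,h=0):
    w=cast(f,p,C+n*h,n)-C;u,v=w@ex,w@ey;return -np.arctan2(v,u),np.hypot(u,v)
def meas(f,lo=.2,hi=1.1):
    im=f["img"].astype(float);c=proj(f,C)[0]
    # resample a polar strip on the face (angle rows, radius cols)
    A=np.arange(lo,hi,.01)
    def strip(rads,h):
        a,rr=np.meshgrid(A,rads,indexing="ij")
        X=(C+n*h)+rr[...,None]*(np.cos(a)[...,None]*ex-np.sin(a)[...,None]*ey)
        uv=proj(f,X.reshape(-1,3)).astype(np.float32).reshape(*a.shape,2)
        return cv2.remap(im.astype(np.float32),uv[...,0],uv[...,1],cv2.INTER_LINEAR)
    s=strip(np.arange(.030,.0405,.001),0).min(2).mean(1);m=strip(np.arange(.046,.058,.001),.006);m=(m[...,0]-m[...,1:].mean(2)).mean(1)
    out=[]
    for w in(s,m):
        w=np.clip(w-w.min()-.5*(w.max()-w.min()),0,None);k=abs(A-A[w.argmax()])<.2;out.append((A[k]*w[k]).sum()/w[k].sum())
    return np.round(out,3)
if __name__=="__main__":
    for a in sys.argv[1:]:
        f=pickle.load(open(a,"rb"));print(a,meas(f))
E
python3 meas.py top1.pkl side1.pkl; python3 - <<'E'
from meas import *
f=pickle.load(open("top0.pkl","rb"));print("initial line",meas(f,-2.6,-1.9)[0],"marker",meas(f)[1])
E
```

```text
top1.pkl [0.527 0.695]
side1.pkl [1.055 0.644]
initial line -2.445 marker 0.695
```

```bash
cat > turn.py <<'E'
import sys
from station import r
from meas import *
j=list(r.get_joints());j[5]+=float(sys.argv[1]);r.movej(j)
ims=[]
for nm,(X,Y) in(("top",(180,205)),("side",(250,230))):
    f=r.grab_frame(nm);pickle.dump(f,open(nm+"2.pkl","wb"));print(nm,meas(f,.2,.95));ims.append(cv2.resize(f["img"][Y:Y+80,X:X+80,::-1],None,fx=5,fy=5,interpolation=cv2.INTER_CUBIC))
print(j[5],r.get_opening(),r.get_time());cv2.imwrite(sys.argv[2],np.hstack(ims))
E
python3 -c "
from meas import *
print(meas(pickle.load(open('side1.pkl','rb')),.2,.85))"
python3 turn.py 9 pics/d2.png
```

```text
[0.261 0.644]
top [0.706 0.695]
side [0.272 0.645]
78.7580061720078 0.03375572396169189 21.2
```

View pics/d2.png

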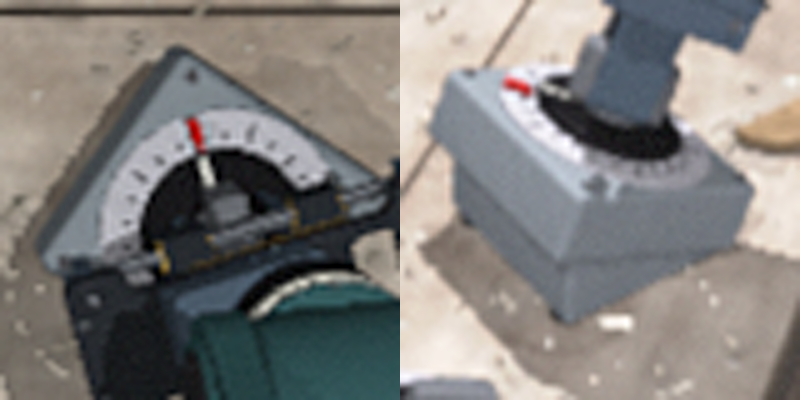

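The line now meets the marker (0.706 vs 0.695 rad). Releasing, backing out along the axis, and checking everything unobstructed.

```bash
python3 - <<'E'
from station import r
from meas import *
r.gripper_to(.055);print(r.get_opening(),np.round(r.get_contact_force(),1));r.move_linear(list(C+.13*n),.12)
j=list(r.get_joints());j[0]=-60;j[1]=0;r.movej(j);r.dwell(.3)
ims=[]
def c(i,x,y,w,h,k):return cv2.resize(np.ascontiguousarray(i[y:y+h,x:x+w,::-1]),None,fx=k,fy=k,interpolation=cv2.INTER_CUBIC)
t=r.grab_frame("top");s=r.grab_frame("side");pickle.dump((t,s),open("fin.pkl","wb"))
print(meas(t,.2,1.1),meas(s,.3,.95),r.get_time())
a=np.hstack([c(t["img"],180,205,80,80,5),c(s["img"],250,230,80,80,5)])
b=np.hstack([c(t["img"],290,180,140,70,800/280),c(s["img"],262,160,140,70,800/280)])
cv2.imwrite("pics/fin.png",np.vstack([a,b[:200]]))
E
```

```text
0.05493286050971138 [-0.1  1.   0.2]
[0.706 0.695] [0.352 0.645] 25.8083
```

View pics/fin.png

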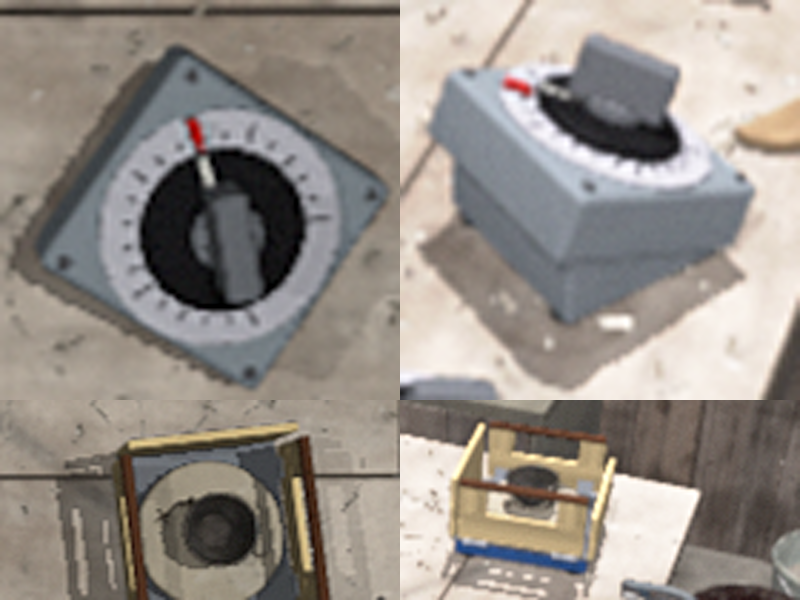

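The line meets the marker, and both boards look upright with the bowl undisturbed. A quick numeric check of bar heights and positions comes before handing in.

```bash
python3 - <<'E'
from h import *
T,S=pickle.load(open("fin.pkl","rb"))
def bars(im):
    a=im.astype(int);return ((a[...,0]-a[...,1]>22)&(a[...,0]<135)&(a[...,2]<75)).astype(np.uint8)
y=np.radians(6.13);a=np.array([-np.sin(y),np.cos(y)]);M=np.array([.5327,.0017]);ax=np.array([np.cos(y),np.sin(y)])
for s in(1,-1):
    for ang in(90,87,84):
        t=np.radians(ang);X=[*(M+s*a*(.0795+.08*np.cos(t))),.03+.08*np.sin(t)];print(s,ang,"top",proj(T,X)[0].round(1),"side",proj(S,X)[0].round(1))
for nm,f,b in(("top",T,(320,170,100,100)),("side",S,(265,160,90,50))):
    x,yy,w,h=b;n,l,st,c=cv2.connectedComponentsWithStats(bars(f["img"])[yy:yy+h,x:x+w],connectivity=8)
    for i in range(1,n):
        if st[i,4]>25:
            ys,xs=np.where(l==i);print(nm,np.round(cv2.minAreaRect(np.c_[xs+x,ys+yy].astype(np.float32)),1) if 0 else [np.round(v,1) for v in cv2.minAreaRect(np.c_[xs+x,ys+yy].astype(np.float32))])
def w(p,q):
    X=tri(T,p,S,q);print(X)
E
```

```text
1 90 top [336.8 229.4] side [304.4 191.4]
1 87 top [335.1 229.6] side [304.2 192.1]
1 84 top [333.4 229.8] side [303.9 192.8]
-1 90 top [400.4 222.5] side [313.1 170.3]
-1 87 top [402.1 222.3] side [313.3 169.8]
-1 84 top [403.7 222.1] side [313.5 169.4]
top [array([399.7, 222.6]), array([59.7,  3. ]), np.float64(82.6)]
top [array([337.2, 229.1]), array([60.5,  3. ]), np.float64(83.4)]
side [array([313.1, 170.5]), array([40.4,  2.7]), np.float64(8.1)]
side [array([304.9, 191.4]), array([44.7,  3.2]), np.float64(8.6)]
```

Both bars match 90° to within half a pixel.

```bash
python3 -c "
from station import r
print(r.get_time(),r.hand_in())"
```

```text
the job is handed in; nothing more can be done
25.8083 None
```

I handed the job in at 25.8 s: both side boards stand upright against their stops, the dial's white line is within about 0.01 rad of the red marker, the bowl and marker look unmoved, and the gripper has let go and backed clear.

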